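# Find and clip down the rocking mould lid

### The job

One of the four mould lids in the row is not clipped down, though all look alike. Press the lids near an end, one after another, until you find the one that rocks, then press that lid down in its middle until it is fully home and level. Only press: do not lift or take off any lid, and leave the bottle, the cup and the soap bar where they stand.

Things in the scene. Friction and masses are not known exactly. Their poses are not given: they have to be found in the camera images.
- lid_1: Rightmost (lowest y) of four like off-white plastic lids on pink moulds, centres 88 mm apart along the tray's y. Flat top 151 mm (its x, pointing away from the robot) by 71 mm (its y), plate 4 mm thick, 10 mm skirt around the mould; a flush grey disc 18 mm across marks the middle, over its clip. Origin: centre of the plate's underside, 4 mm under the top; z up
- lid_2: Second lid from the right, same as lid_1. All lids start level with origin 63 mm and top 67 mm above the table, the loose one too: its mould is 4 mm shallower (hidden by the skirt) and its unclipped clip, a pad 14 mm along x and 30 mm along y under the middle, holds it 4 mm off the rim. Any of the four may be the loose one. The others rest on their rims and cannot go down
- lid_3: Third lid from the right, same as lid_1. How the loose lid behaves: pressed within about 15 mm of an end (far or near, along x), even very lightly, that end drops 3 to 4 mm onto the rim while the other end rises, tilting it about 0.06 rad; let go, it levels again. Pressing at an end does not seat it
- lid_4: Leftmost lid (highest y), same as lid_1. Seating the loose lid: pressed on the grey disc, its clip slides down stiffly under about 10 to 12 N and stays down (no spring back), and the lid goes down 4 mm, level, until it rests on its rim: origin then 59 mm above the table, lower than the other three lids
- tray: fixed plywood carrier tray under the four moulds, 200 mm (its x) by 400 mm (its y), base 8 mm thick with 18 mm high strips along both long edges; origin: centre of its underside, on the table
- oil_bottle: loose amber bottle with black cap, 42 mm across, 105 mm tall, standing left of the tray; origin: centre of its base. Leave alone
- steel_cup: loose open steel cup, 72 mm across, 75 mm tall, standing right of the tray; origin: centre of its base. Leave alone
- soap_bar: loose bar of soap 55 x 85 x 25 mm lying beyond the tray; origin: centre of its underside. Leave alone

How it is judged:
By the outcome, as a careful person would: the job done as asked, in the order asked, and still so for the second after the job is handed in, with the robot touching nothing.
It also fails if it takes over 54 s, if anything falls off the work surface, if the arm or the gripper's body presses on something with over 40 N, if the wrist force passes 120 N, or if a joint passes its speed limit or range.

### The arm

A 6-joint arm with a two-finger parallel gripper is mounted at the origin on the work surface. World frame = base frame: x ahead of the robot, y to its left, z up, the work surface at z = 0. Lengths are in mm, angles in rad, forces in N, time in s.
With the tool pointing down it reaches from about 350 to 975 mm from the base axis. Payload 7.1 kg.
Tool frame: the origin (TCP) lies on the front face of the gripper's body, between the roots of the fingers; the fingertips stand 80 mm ahead of it and the grasp point (between the pads) lies 61 mm ahead of it (env.tips_ahead is the distance from the TCP to the fingertips, in mm); z points along the fingers, y is the line along which they close (so a half turn about z gives the same grasp; the last joint's range is limited). The gripper opens to 88 mm and grips with 3 to 60 N. Pads are 20 mm wide; open, the fingers measure 115 mm over their backs; the gripper's body (75 mm by 178 mm) begins 61 mm behind the grasp point.
Start: joints at [-1.131, 0.423, 1.63, -0, 1.089, -0.019], TCP at [276.81, -560.341, 302.675] pointing down, gripper open.
Joint ranges: [-3, 3], [-0.9, 2.11], [0.09, 2.58], [-1.31, 4.45], [0.11, 2.69], [-2.54, 2.54]. Speed limits (rad/s): [2.39, 2.39, 3.01, 3.14, 3.14, 3.14].

### API

Orientations are given as a unit quaternion [x, y, z, w].
In Python, from station import env, set_gripper, viewer, workorder gives the robot as it stands. Calls block until the motion is done:
- env.reach(position, orientation): joint-space move of the TCP to a pose.
- env.move_l(position, rot=None, rate=150, f_stop=None): straight line of the TCP; rot=None keeps the orientation; rate is the mean speed in mm/s. With f_stop (N) it stops when the force on the tool has changed by that much, and returns True; else False.
- env.move_joints(angles): joint-space move.
- set_gripper(opening): finger opening in mm; the grip force is fixed at half the most; returns when the fingers have stopped.
- env.hold(seconds).
- env.ik(position, orientation): joint angles nearest the present ones, or None.
- env.read_state(): the state.
- viewer.camera(name): name is "scene" or "side" or "wrist"; returns the picture (384x512x3 uint8, blue, green, red); there is no depth.
- viewer.camera_params(name): a dict with "fx", "fy", "cx", "cy" (pixels), "dist" ([k1, k2, p1, p2, k3] as OpenCV has them; the pictures are not rectified), "pose" (4x4, takes a point from camera to world coordinates); the wrist camera has in their place "tool_from_camera" (4x4, takes a point from camera to tool coordinates, whose origin is the TCP and whose axes are the flange's). Camera axes: x right, y up, looking along -z (the intrinsics and any distortion apply to the point x, -y, -z); pixel columns grow to the right and rows downward; lengths in mm; the calibration is good to about 2 mm. A picture is of the moment at which its call begins: read the wrist's pose just before it. camera_params takes no time and is no camera call.
A pose or a line that the arm cannot do raises env.IKError and nothing moves.
- workorder.sign_off(): hands the job in; it is judged then, once.
The state is a dict: "time_s": time; "qpos": joint angles; "dq": joint speeds; "tau": joint torques, N m; "tool_pos": TCP position; "orientation": TCP orientation; "force": force on the tool from outside, world axes, zero at the start; "wrist_torque": the same for the moment, N m; "width": finger opening in mm; "grip_force": force on a finger pad.
Only numpy, scipy, OpenCV 4.12 (cv2) and the standard library are available. Lean on these libraries where they do the work, as an engineer would, in place of code of your own. Each camera call takes 0.05 s, during which the arm holds its last target. There are 200 camera calls.

## Working session

There is one attempt and no reset: what is moved stays moved. The work goes in short steps, each a Python script; the robot and the scene stay as the last script left them, time stands still between calls to the robot, and variables do not carry over. Pictures are saved under pics/ and viewed, at most 10 in all, crops included, and the job is handed in when it is done.

```bash
ls; mkdir -p pics
python3 - <<'E'
from station import env,viewer
import cv2,numpy as np
a=viewer.camera("scene");b=viewer.camera("side")
cv2.imwrite("pics/scene0.png",a);cv2.imwrite("pics/side0.png",b)
for n in("scene","side","wrist"):
    p=viewer.camera_params(n);print(n,{k:np.round(v,3).tolist() for k,v in p.items()})
s=env.read_state();print(s["time_s"],s["orientation"],s["force"])
E
```

```text
pics
scene {'fx': 444.856, 'fy': 444.856, 'cx': 254.495, 'cy': 188.883, 'dist': [0.042, 0.0, 0.0, 0.0, 0.0], 'pose': [[0.777, -0.529, 0.341, 1012.146], [0.63, 0.659, -0.412, -415.079], [-0.007, 0.534, 0.845, 1000.898], [0.0, 0.0, 0.0, 1.0]]}
side {'fx': 357.94, 'fy': 357.94, 'cx': 254.367, 'cy': 192.103, 'dist': [-0.036, 0.0, 0.0, 0.0, 0.0], 'pose': [[-0.894, 0.273, -0.356, 338.334], [-0.449, -0.575, 0.684, 611.536], [-0.018, 0.771, 0.637, 647.209], [0.0, 0.0, 0.0, 1.0]]}
wrist {'fx': 338.797, 'fy': 338.797, 'cx': 255.392, 'cy': 185.808, 'dist': [-0.073, 0.0, 0.0, 0.0, 0.0], 'tool_from_camera': [[0.0, 0.957, 0.29, 79.359], [1.0, -0.0, 0.001, 0.897], [0.001, 0.29, -0.957, -82.962], [0.0, 0.0, 0.0, 1.0]]}
0.1 [ 9.73807300e-01  2.27373890e-01 -1.33957266e-04 -6.62512345e-04] [-0.05391502 -0.70897301  0.13630138]
```

View pics/scene0.png

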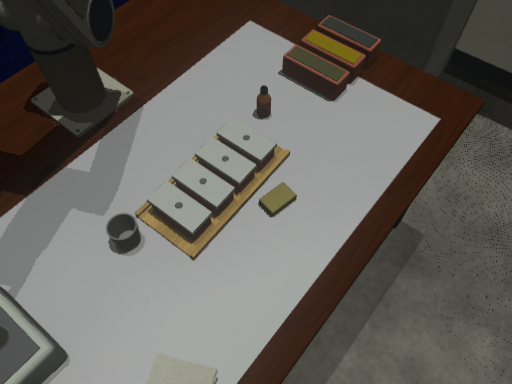

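View pics/side0.png

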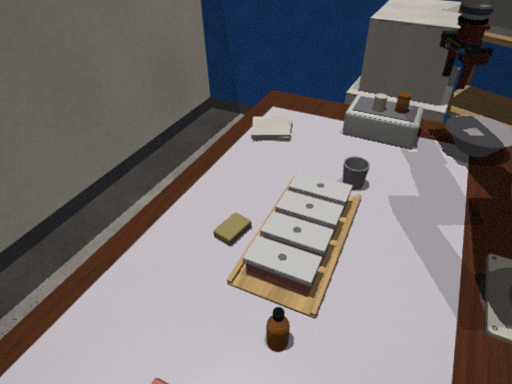

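The scene view shows the lid discs at about (179,205), (203,181), (225,158) and (246,138). In the side view they are at about (320,185), (309,206), (297,230) and (282,257). The cup is right of the tray and the bottle left.

```bash
cat > h.py <<'E'
import cv2,numpy as np
from station import env,viewer
def ray(n,uv,pose=None):
    p=viewer.camera_params(n);K=np.array([[p["fx"],0,p["cx"]],[0,p["fy"],p["cy"]],[0,0,1]])
    x,y=cv2.undistortPoints(np.array([[uv]],float),K,np.array(p["dist"],float))[0,0]
    T=np.array(p["pose"]) if pose is None else pose
    return T[:3,3],T[:3,:3]@np.array([x,-y,-1])
def onplane(n,uv,z,pose=None):
    o,d=ray(n,uv,pose);return o+d*(z-o[2])/d[2]
def dark(im,uv,r=6):
    g=im.max(2).astype(float);u,v=map(int,uv);w=g[v-r:v+r+1,u-r:u+r+1]
    m=np.clip(np.median(w)-15-w,0,None);V,U=np.mgrid[v-r:v+r+1,u-r:u+r+1]
    return (m*U).sum()/m.sum(),(m*V).sum()/m.sum()
E
python3 - <<'E'
from h import *
a=cv2.imread("pics/scene0.png");b=cv2.imread("pics/side0.png")
S=[(179,205),(203,181),(225,158),(246,138)];D=[(320,185),(309,206),(297,230),(282,257)]
P=[]
for s,d in zip(S,D):
    s=dark(a,s);d=dark(b,d);p=onplane("scene",s,67);q=onplane("side",d,67)
    o1,d1=ray("scene",s);o2,d2=ray("side",d)
    t=np.linalg.lstsq(np.c_[d1,-d2],o2-o1,rcond=None)[0];m=(o1+d1*t[0]+o2+d2*t[1])/2
    print(np.round(s,1),np.round(d,1),p.round(1),q.round(1),"tri",m.round(1));P.append((p+q)/2)
P=np.array(P);print(np.linalg.norm(np.diff(P,axis=0),axis=1))
v=P[3]-P[0];yaw=np.arctan2(-v[0],v[1]);print("yaw",yaw,P.round(1).tolist())
E
```

```text
[178.4 205. ] [320.2 185.1] [ 520.2 -112.1   67. ] [ 521.3 -110.9   67. ] tri [ 520.8 -111.7   66.8]
[202.6 180.8] [309.2 205.7] [518.4 -23.4  67. ] [519.4 -22.7  67. ] tri [518.9 -23.1  67. ]
[224.8 158.3] [296.7 229.3] [515.9  64.4  67. ] [517.3  65.1  67. ] tri [516.7  64.6  67.1]
[246.  137.2] [282.  256.7] [514.2 152.5  67. ] [515.8 152.8  67. ] tri [515.1 152.6  67.4]
[88.48516854 87.79113408 87.93960045]
yaw 0.021731960374309103 [[520.8, -111.5, 67.0], [518.9, -23.0, 67.0], [516.6, 64.7, 67.0], [515.0, 152.7, 67.0]]
```

```bash
cat >> h.py <<'E'
from scipy.spatial.transform import Rotation as R
yaw=0.0217
C=np.array([[520.8,-111.6],[518.8,-23.1],[516.8,64.8],[514.9,152.8]])
ux=np.array([np.cos(yaw),np.sin(yaw)])
Q=(R.from_euler("z",yaw)*R.from_euler("x",np.pi)).as_quat()
T=env.tips_ahead
def at(xy,tipz): return [xy[0],xy[1],tipz+T]
E
python3 - <<'E'
from h import *
from station import set_gripper
set_gripper(0)
p=C[0]-69*ux
env.reach(at(p,130),Q)
for i in range(4):
    p=C[i]-69*ux
    env.move_l(at(p,85),Q,rate=150)
    env.hold(.15);f0=env.read_state()["force"][2]
    hit=env.move_l(at(p,57),rate=14,f_stop=3)
    s=env.read_state();z=s["tool_pos"][2]-T
    print(i+1,hit,"tip z",round(z,2),"dF",round(s["force"][2]-f0,2),"t",round(s["time_s"],2),flush=True)
    if z<65.3:
        cv2.imwrite("pics/rock.png",viewer.camera("side"))
        env.move_l(at(p,90),rate=60); break
    env.move_l(at(p,85),rate=150)
E
```

```text
1 True tip z 63.69 dF 6.55 t 5.22
```

Run:
```python
import cv2,numpy as np
a=cv2.imread("pics/side0.png")[160:270,230:380];b=cv2.imread("pics/rock.png")[160:270,230:380]
cv2.imwrite("pics/cmp.png",cv2.resize(np.hstack([a,b]),None,fx=2.6,fy=2.6,interpolation=cv2.INTER_CUBIC))
```

```text
(no output)
```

View pics/cmp.png

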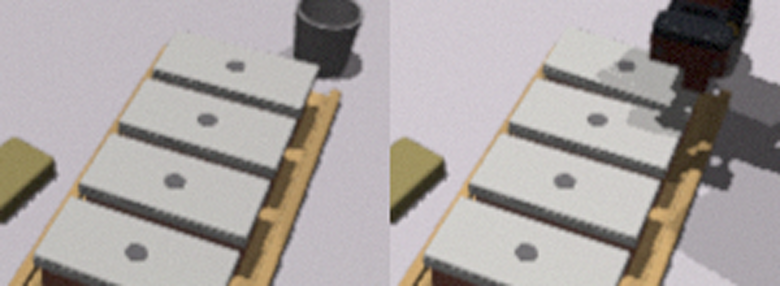

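The tool hides the near end, so the picture alone doesn't settle it. A light press on lid 2 gives a height to compare with, then I'll press lid 1 again with finer steps.

Run:
```python
from h import *
for i in (1,0):
    p=C[i]-69*ux
    env.move_l(at(p,85),Q,rate=150)
    env.move_l(at(p,71),rate=80)
    env.hold(.15);f0=env.read_state()["force"][2]
    for z in np.arange(69,61,-1.0):
        hit=env.move_l(at(p,z),rate=10,f_stop=3)
        s=env.read_state();print(i+1,hit,round(s["tool_pos"][2]-T,2),round(s["force"][2]-f0,2),round(s["time_s"],2),flush=True)
        if hit or s["force"][2]-f0>3: break
    cv2.imwrite(f"pics/w{i}.png",viewer.camera("side"))
    env.move_l(at(p,85),rate=100)
```

```text
2 False 69.02 0.42 7.42
2 False 67.97 -0.18 7.67
2 False 67.34 5.1 7.92
1 False 69.04 0.22 9.88
1 False 67.94 -1.06 10.12
1 False 66.92 -0.04 10.38
1 False 65.95 0.08 10.62
1 False 64.95 -0.54 10.88
1 False 64.01 1.06 11.12
1 False 63.64 9.92 11.38
```

Lid 2 is solid at 67.3 mm. Lid 1 drops to 63.6 mm under almost no force, so lid 1 is the loose one and I'll seat it at its disc.

Run:
```python
from h import *
p=C[0]
env.move_l(at(p,85),Q,rate=150)
env.move_l(at(p,70),rate=80)
env.hold(.2);f0=env.read_state()["force"][2]
for z in np.arange(68,57,-.5):
    hit=env.move_l(at(p,z),rate=8,f_stop=25)
    s=env.read_state();F=s["force"][2]-f0;print(hit,z,round(s["tool_pos"][2]-T,2),round(F,2),flush=True)
    if hit or F>24: break
env.hold(.3);s=env.read_state();print(s["tool_pos"][2]-T,s["force"][2]-f0,s["time_s"])
env.move_l(at(p,120),rate=100)
env.move_l([p[0]-130,p[1],300],rate=200)
env.hold(.3)
a=viewer.camera("scene");b=viewer.camera("side");print(env.read_state()["time_s"])
cv2.imwrite("pics/endscene.png",a);cv2.imwrite("pics/endside.png",b)
for s,d in zip([(179,205),(203,181),(225,158),(246,138)],[(320,185),(309,206),(297,230),(282,257)]):
    s=dark(a,s);d=dark(b,d);o1,d1=ray("scene",s);o2,d2=ray("side",d)
    t=np.linalg.lstsq(np.c_[d1,-d2],o2-o1,rcond=None)[0];print(((o1+d1*t[0]+o2+d2*t[1])/2).round(1))
o=cv2.imread("pics/side0.png")
cv2.imwrite("pics/cmp2.png",cv2.resize(np.hstack([o[160:270,230:380],b[160:270,230:380]]),None,fx=2.6,fy=2.6,interpolation=cv2.INTER_CUBIC))
```

```text
False 68.0 68.0 -0.07
False 67.5 67.52 0.34
False 67.0 67.26 5.13
False 66.5 66.91 6.62
False 66.0 66.48 6.63
False 65.5 65.99 8.28
False 65.0 65.49 7.32
False 64.5 65.0 7.75
False 64.0 64.51 7.38
False 63.5 64.01 7.21
False 63.0 63.51 8.43
False 62.5 63.32 12.12
False 62.0 63.26 17.35
False 61.5 63.24 22.59
False 61.0 63.18 27.81
63.18725038328327 27.29258585863679 17.1417
19.25
[ 520.8 -111.5   62.8]
[519.  -23.2  67. ]
[516.7  64.6  67.1]
[515.1 152.6  67.3]
```

View pics/cmp2.png

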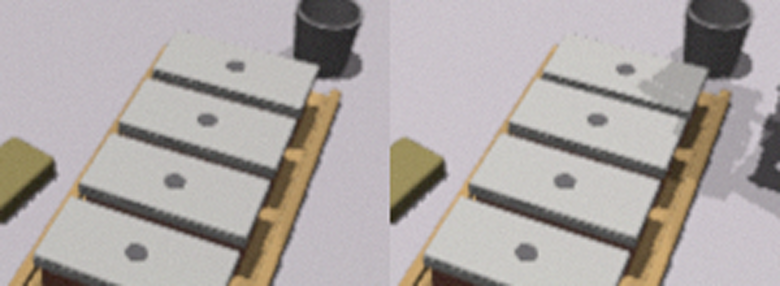

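The press went down 4 mm to a hard stop at 63.2 mm. Triangulating the discs puts lid 1's top at 62.8 mm and the other three at about 67 mm. In the crop lid 1 (disc at about (625,69)) looks level and lower, and the cup and soap haven't moved.

```bash
python3 -c "
from station import workorder
print(workorder.sign_off())"
```

```text
the job is handed in; nothing more can be done
None
```

Lid 1 (rightmost) was the loose one: its near end dropped about 4 mm when pressed. I pressed it down at the middle until it was fully home and level, and handed the job in at about 19 s; lid 2 was the only other lid touched, and it was solid.

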